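Start the stirrer under the foil-capped beaker: three clicks up

ROBOT

A 6-joint arm with a two-finger parallel gripper is mounted at the origin on the work surface. World frame = base frame: x ahead of the robot, y to its left, z up, the work surface at z = 0. Lengths are in m, angles in degrees, forces in N, time in s.
With the tool pointing down it reaches from about 0.425 to 0.95 m from the base axis. Payload 3.5 kg.
Tool frame: the origin (TCP) lies where the fingers leave the gripper's body, on its centre line; the fingertips stand 73 mm ahead of it and the grasp point (between the pads) lies 54 mm ahead of it; z points along the fingers, y is the direction in which the jaws open and shut (so a half turn about z gives the same grasp; the last joint's range is limited). The gripper opens to 85 mm and grips with 20 to 120 N. Pads are 22 mm wide; open, the fingers measure 114 mm over their backs; the gripper's body (76 mm by 85 mm) begins 54 mm behind the grasp point. The pads swing forward as they close: fully open they stand 13 mm farther back than shut.
Start: joints at [55.749, 16.404, 90.338, -0, 73.258, -8.594], TCP at [0.292, 0.608, 0.304] pointing down, gripper open.
Joint ranges: [-158.93, 158.93], [-51.34, 127.21], [12.03, 142.37], [-87.48, 267.48], [13.55, 161.25], [-162.69, 162.69]. Speed limits (degrees/s): [159.86, 159.86, 180, 180, 180, 180].

INTERFACE

Orientations are given as [roll, pitch, yaw] about the fixed x, y, z axes, in that order (R = Rz(yaw) Ry(pitch) Rx(roll)).
In Python, from workcell import arm gives the robot as it stands. Calls block until the motion is done:
- arm.move_pose(position, orientation): joint-space move of the TCP to a pose.
- arm.move_l(position, orientation=None, rate=0.15, force_limit=None): straight line of the TCP; orientation=None keeps the orientation; rate is the mean speed in m/s. With force_limit (N) it stops when the force on the tool has changed by that much, and returns True; else False.
- arm.goto_joints(angles): joint-space move.
- arm.move_gripper(opening, effort=None): finger opening in m; effort is the grip in N (None keeps the last); returns when the fingers have stopped.
- arm.sleep(seconds).
- arm.solve_ik(position, orientation): joint angles nearest the present ones, or None.
- arm.read_camera(name): name is "side" or "top" or "wrist"; returns a dict with "pixels" (420x560x3 uint8, blue, green, red), "mtx" (3x3 intrinsics, pixels), "D" ([k1, k2, p1, p2, k3] as OpenCV has them; the pictures are not rectified), "cam_to_world" (4x4, takes a point from camera to world coordinates); the wrist camera has in their place "T_tool_cam" (4x4, takes a point from camera to tool coordinates, whose origin is the TCP and whose axes are the flange's). Camera axes: x right, y up, looking along -z (the intrinsics and any distortion apply to the point x, -y, -z); pixel columns grow to the right and rows downward; lengths in m; the calibration is good to about 2 mm. A picture is of the moment at which its call begins: read the wrist's pose just before it. There is no depth.
A pose or a line that the arm cannot do raises arm.IKError and nothing moves.
- arm.close_job(): hands the job in, once; it reports no verdict.
Readings, each from a call of its own:
- arm.get_time_s(): time.
- arm.get_q(): joint angles.
- arm.get_joint_vel(): joint speeds.
- arm.get_effort(): joint torques, N m.
- arm.get_tcp_pos(): TCP position.
- arm.get_tool_rot(): TCP orientation.
- arm.get_contact_force(): force on the tool from outside, world axes, zero at the start.
- arm.get_moment(): the same for the moment, N m.
- arm.get_width(): finger opening in m.
Only numpy, scipy, OpenCV 4.12 (cv2) and the standard library are available. Lean on these libraries where they do the work, as an engineer would, in place of code of your own. Each camera call takes 0.05 s, during which the arm holds its last target. There are 200 camera calls.

TASK

Start the magnetic stirrer that carries the foil-capped beaker: turn its black knob exactly three clicks clockwise (seen from above) from the red off mark, and let go with it resting in the third click. The other stirrer, under the stoppered flask, is in use: leave its knob at its present click, and do not shift or tip the beaker.

Things in the scene. Friction and masses are not known exactly. Their poses are not given: they have to be found in the camera images.
- stir_knob_grip (a point): Grip point of the knob to turn, on its vertical axis, 89 mm above the bench: black bar knob on the low front deck (top 55 mm) of the white stirrer under the foil-capped beaker. Bar 44 mm long (frame x), 14 thick (frame y), 67 to 99 mm above the bench, over a skirt of 52 mm diameter. Frame turns with the knob, z up; white pointer at -x. Clear for 80 mm all round; plate centre 153 mm away.
- stir_knob (a joint): Angle of that knob, rad: about 0 at the start (off, pointer at the red mark), growing clockwise seen from above; 0.436 rad (25 degrees) per click, white marks at clicks 1 to 5, third click 1.309; end stops just beyond off and click 5. A detent pulls it to the nearest click; it takes about 0.12 N m to pass one. The stirrers are fixed to the bench.
- other_knob (a joint): Angle of the same kind of knob on the other, identical stirrer, which carries a conical flask with an orange stopper; it rests at click 2 (0.873 rad) and must stay there.
- beaker_center (a point): Centre of the loose glass beaker (about 80 mm across its crumpled silver foil cap, 100 mm tall) on the round plate of the stirrer to start. The point lies on its axis, 47 mm above the plate, 125 mm above the bench; z is its upright axis.
Things that resemble listed ones, but are neither listed nor needed, are in the scene too. Leave any purple look-alike of the part that bears beaker_center alone.

How it is judged (in metres and radians):
At the end, for the whole second after the job is handed in: The knob of the stirrer under the foil-capped beaker is released and at rest in its third click from off (1.309 rad, within 10 degrees); the other stirrer's knob still stands at click 2 (within 12 degrees); the beaker stands upright (within 11 degrees) within 20 mm of where it was (value of joint stir_knob between 1.134 and 1.484 rad and velocity of joint stir_knob between -0.1 and 0.1 rad/s and value of joint other_knob between 0.66 and 1.09 rad and distance of beaker_center from where it was at the start of the episode below 0.02 m and angle between beaker_center's own z axis and vertical below 0.2 rad); the robot touches nothing.
It fails at once if the other stirrer's knob is turned off its click (value of joint other_knob above 1.09 rad or value of joint other_knob below 0.66 rad).
It fails at once if the beaker is pushed more than 20 mm or tipped (distance of beaker_center from where it was at the start of the episode above 0.02 m or angle between beaker_center's own z axis and vertical above 0.35 rad).
It also fails if it takes over 35 s, if anything falls off the work surface, if the arm or the gripper's body presses on something with over 40 N, if the wrist force passes 120 N, or if a joint passes its speed limit or range.

## Working session

There is one attempt and no reset: what is moved stays moved. The work goes in short steps, each a Python script; the robot and the scene stay as the last script left them, time stands still between calls to the robot, and variables do not carry over. Pictures are saved under pics/ and viewed, about 8 in all and at most 12, crops included, and the job is handed in when it is done.

```bash
mkdir -p pics; cat > h.py <<'E'
import numpy as np, cv2
from workcell import arm
from scipy.spatial.transform import Rotation as R
def cam(name):
    if name=='wrist':
        p=np.array(arm.get_tcp_pos()); r=arm.get_tool_rot()
        T=np.eye(4); T[:3,:3]=R.from_euler('xyz',r,degrees=True).as_matrix(); T[:3,3]=p
    c=arm.read_camera(name)
    c['T']=T@np.array(c['T_tool_cam']) if name=='wrist' else np.array(c['cam_to_world'])
    return c
def ray(c,uv,z):
    n=cv2.undistortPoints(np.array(uv,float).reshape(-1,1,2),np.array(c['mtx']),np.array(c['D'])).reshape(-1,2)
    d=np.c_[n[:,0],-n[:,1],-np.ones(len(n))]@c['T'][:3,:3].T
    o=c['T'][:3,3]
    return o+d*((z-o[2])/d[:,2])[:,None]
def proj(c,P):
    P=np.atleast_2d(P); q=(P-c['T'][:3,3])@c['T'][:3,:3]
    q=q*[1,-1,-1]
    return cv2.projectPoints(q,np.zeros(3),np.zeros(3),np.array(c['mtx']),np.array(c['D']))[0].reshape(-1,2)
E
python3 - <<'E'
from h import *
import pickle
d={n:cam(n) for n in('top','side','wrist')}
pickle.dump(d,open('c0.pkl','wb'))
for n in('top','side','wrist'):
    print(n,d[n]['T'][:3,3],arm.get_tool_rot()); 
cv2.imwrite('pics/ts.png',np.vstack([d['top']['pixels']])) 
cv2.imwrite('pics/s.png',d['side']['pixels']);cv2.imwrite('pics/w.png',d['wrist']['pixels'])
print(arm.get_time_s())
E
```

```text
top [ 0.47115116 -0.01417882  1.14533535] [-1.79894189e+02 -1.61604403e-02  1.54340083e+02]
side [0.62613661 0.81021796 0.64353765] [-1.79894189e+02 -1.61604403e-02  1.54340083e+02]
wrist [0.21845529 0.64253105 0.3731419 ] [-1.79894189e+02 -1.61604403e-02  1.54340083e+02]
0.15
```

View pics/ts.png

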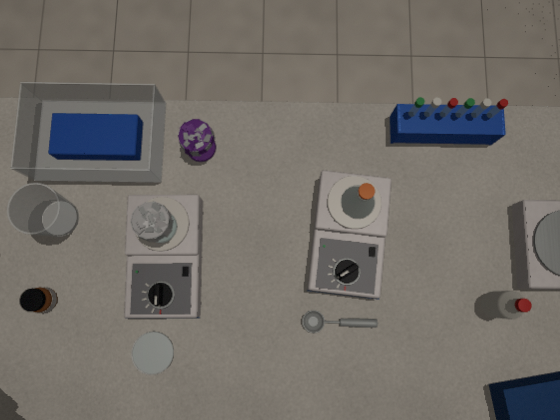

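View pics/s.png

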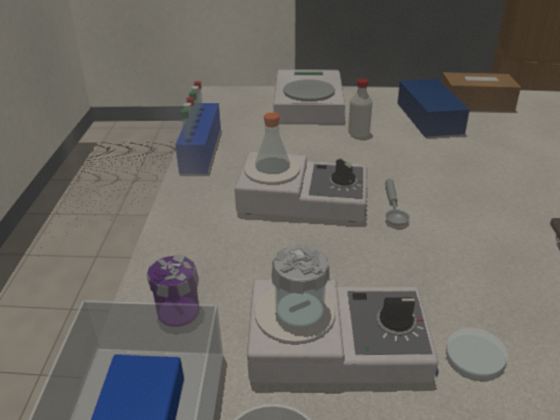

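The top view shows the target stirrer at left: foil beaker at about (155,222) and its knob at (160,295), with the pointer down toward the red mark at about (157,313). The other stirrer's knob is at (346,272). Next I'll enlarge the knob and locate it.

```bash
python3 - <<'E'
from h import *
import pickle
d=pickle.load(open('c0.pkl','rb'))
t=d['top']; im=t['pixels']
a=cv2.resize(im[250:325,115:205],None,fx=6,fy=6,interpolation=cv2.INTER_CUBIC)
s=d['side']['pixels'][285:375,335:435]
b=cv2.resize(s,None,fx=2.5,fy=5,interpolation=cv2.INTER_CUBIC)
a=cv2.convertScaleAbs(a,alpha=1.5); b=cv2.convertScaleAbs(b,alpha=1.5)
cv2.imwrite('pics/k.png',np.hstack([a,b]))if a.shape[0]==b.shape[0] else cv2.imwrite('pics/k.png',np.hstack([a,b[:a.shape[0]]]))
k=ray(t,[[160,295]],.065)[0]; print('knob',k)
for n,uv in(('oth',[346,272]),('front L',[127,318]),('front R',[198,317]),('back L',[130,196])):print(n,ray(t,[uv],.055)[0])
print(np.hypot(*k[:2]), proj(d['side'],[k]),proj(d['wrist'],[k]))
for n,c in (('top',t),('side',d['side'])):
  im=c['pixels'];m=(im.max(2)<40).astype(np.uint8)
  nn,l,st,ce=cv2.connectedComponentsWithStats(m)
  for i in range(1,nn):
    if st[i,4]>60:print(n,st[i],ce[i])
E
```

```text
knob [0.47468619 0.24159902 0.065     ]
oth [ 0.52961771 -0.16104567  0.055     ]
front L [0.4249537  0.31221518 0.055     ]
front R [0.42897553 0.15958707 0.055     ]
back L [0.69310662 0.32347253 0.055     ]
0.5326321992483557 [[397.9236546  314.59543077]] [[100.68346682 415.68491533]]
top [335 260  23  23 363] [346.62809917 270.63911846]
top [148 283  24  23 394] [160.01269036 293.71827411]
top [ 20 289  26  22 461] [ 32.52494577 299.43600868]
top [489 372  71  48 883] [513.67383918 391.58437146]
```

View pics/k.png

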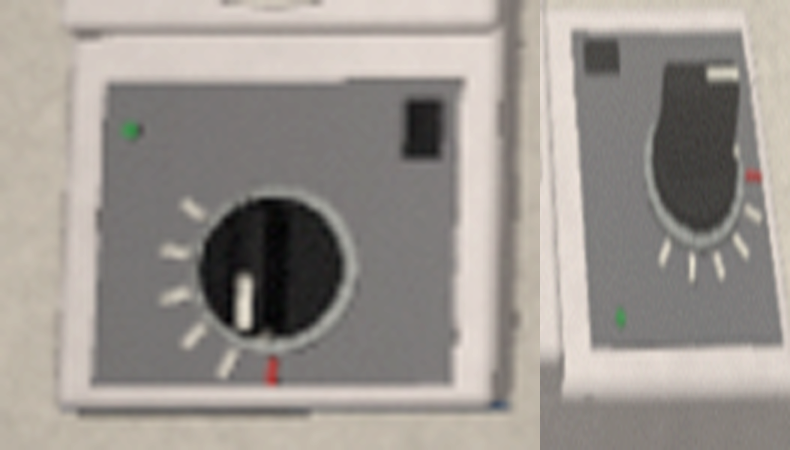

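The crops show the pointer in line with the red mark at off, and click marks 1 to 5 running clockwise (leftward in the top view). Skirt ring centre is at about (160.8,294.7). I'll move above it and check from near with the wrist camera.

```bash
python3 - <<'E'
from h import *
import pickle
t=pickle.load(open('c0.pkl','rb'))['top']
k=ray(t,[[160.8,294.7]],.057)[0]; print('k',k)
arm.move_pose([k[0],k[1],.30],[180,0,180])
print(arm.get_q(),arm.get_time_s())
arm.sleep(.2)
c=cam('wrist'); pickle.dump(c,open('c1.pkl','wb'))
print(proj(c,[[k[0],k[1],z] for z in(.057,.099)]))
cv2.imwrite('pics/w1.png',c['pixels'])
E
```

```text
k [0.47537594 0.24179756 0.057     ]
[ 1.61078797e+01 -1.36699710e+00  1.10418148e+02  1.80367576e-02
  7.09334237e+01 -7.39242707e+01] 1.6667
[[281.75965548 188.33555726]
 [281.7931486  199.9730121 ]]
```

View pics/w1.png

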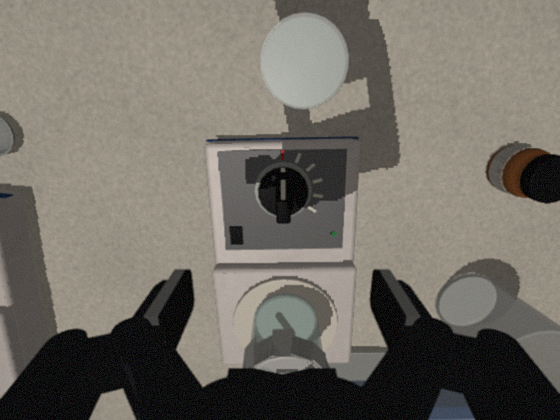

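The wrist view shows the knob at about (283,190), its pointer along (283,178–200) toward the red mark (282,155). I'll measure the bar centre and direction with masks.

```bash
python3 - <<'E'
from h import *
import pickle
c=pickle.load(open('c1.pkl','rb')); im=c['pixels']
g=im.max(2)
dk=np.zeros_like(g); dk[160:228,250:316]=(g[160:228,250:316]<45)
n,l,st,ce=cv2.connectedComponentsWithStats(dk)
i=1+st[1:,4].argmax(); print(st[i],ce[i])
# skirt rim from upper/side edge: contour points above row 205
ct=max(cv2.findContours((l==i).astype(np.uint8),0,cv2.CHAIN_APPROX_NONE)[0],key=len).reshape(-1,2)
up=ct[ct[:,1]<206]
P=ray(c,up,.062)[:,:2]
A=np.c_[2*P,np.ones(len(P))]; s=np.linalg.lstsq(A,(P**2).sum(1),rcond=None)[0]
print('circle',s[:2],np.sqrt(s[2]+s[0]**2+s[1]**2))
bar=ct[ct[:,1]>214]; print('bar bottom cols',bar[:,0].min(),bar[:,0].max(),bar[:,1].max())
B=ray(c,bar,.099); print('bar end at .099',B[:,:2].min(0),B[:,:2].max(0))
w=np.zeros_like(g); w[172:206,270:296]=g[172:206,270:296]>110
n,l,st,ce=cv2.connectedComponentsWithStats(w)
i=1+st[1:,4].argmax();print(st[i],ce[i])
ys,xs=np.where(l==i); Q=ray(c,np.c_[xs,ys],.099)[:,:2]
v=cv2.fitLine(Q.astype(np.float32),cv2.DIST_L2,0,.01,.01).ravel(); print('pointer',Q.mean(0),Q.min(0),Q.max(0),np.degrees(np.arctan2(v[1],v[0])))
r=(im[:,:,2].astype(int)-im[:,:,1]>60); ys,xs=np.where(r[140:170,260:310]); print('red',ray(c,[[xs.mean()+260,ys.mean()+140]],.055))
a=cv2.resize(im[130:245,220:350],None,fx=5,fy=5,interpolation=cv2.INTER_CUBIC);cv2.imwrite('pics/w1c.png',cv2.convertScaleAbs(a,alpha=1.7))
E
```

```text
[ 259  167   50   56 1871] [283.06199893 192.67236772]
circle [0.47783364 0.24315295] 0.02511238266928892
bar bottom cols 276 290 222
bar end at .099 [0.48992621 0.23645944] [0.49690191 0.24951528]Traceback (most recent call last):
  File "<stdin>", line 18, in <module>
ValueError: attempt to get argmax of an empty sequence
```

```bash
python3 - <<'E'
from h import *
import pickle
c=pickle.load(open('c1.pkl','rb')); im=c['pixels'];g=im.max(2)
w=np.zeros_like(g); w[174:206,274:292]=g[174:206,274:292]>70
n,l,st,ce=cv2.connectedComponentsWithStats(w)
i=1+st[1:,4].argmax();print(st[i],ce[i])
ys,xs=np.where(l==i); Q=ray(c,np.c_[xs,ys],.099)[:,:2]
v=cv2.fitLine(Q.astype(np.float32),cv2.DIST_L2,0,.01,.01).ravel()
a=(np.degrees(np.arctan2(v[1],v[0]))+90)%180-90; print('pointer',Q.mean(0),a)
yaw=180+float(np.clip(a,-3,4))
x,y=.4765,.243
arm.move_gripper(.05)
arm.move_pose([x,y,.23],[180,0,yaw])
hit=arm.move_l([x,y,.090+.054],rate=.08,force_limit=8)
print(hit,arm.get_tcp_pos(),arm.get_contact_force(),arm.get_time_s())
c=cam('wrist'); pickle.dump(c,open('c2.pkl','wb')); cv2.imwrite('pics/w2.png',c['pixels'])
E
```

```text
[281 180   4  20  79] [282.51898734 189.37974684]
pointer [0.46541325 0.24242543] 0.53325653
False [0.47696883 0.243124   0.14467028] [-0.32386665  0.2761603  -0.59147838] 3.9667
```

View pics/w2.png

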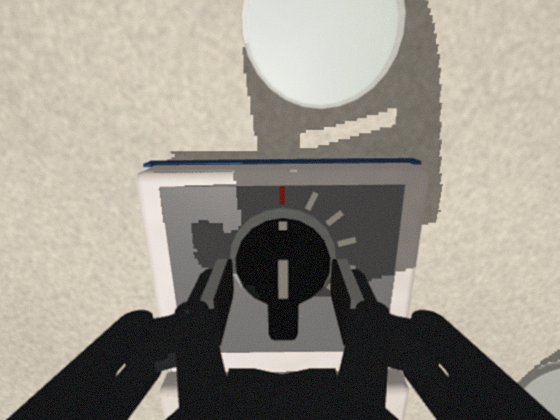

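The fingers stand on either side of the bar, centred at about (283,290), with the pointer aligned to the red mark at (282,195). I'll grip gently and turn in stages with joint 6.

```bash
python3 - <<'E'
from h import *
arm.move_gripper(.0,effort=35)
print('w',arm.get_width(),arm.get_contact_force(),arm.get_moment())
q=np.array(arm.get_q()); q0=q[5]
for s in (12,25,37,50,63,75):
    q[5]=q0+s; arm.goto_joints(q.tolist()); arm.sleep(.1)
    print(s,np.round(arm.get_q()[5]-q0,1),np.round(arm.get_contact_force(),1),np.round(arm.get_moment(),2),round(arm.get_width(),4))
print(arm.get_tool_rot(),arm.get_time_s())
E
```

```text
w 0.013218751500920433 [-0.38008081  2.05435874  1.99507962] [ 0.34656487  0.12096904 -0.02679904]
12 11.9 [0.1 2.6 0.9] [0.28 0.11 0.06] 0.0133
25 24.8 [-0.5  4.5 -0.2] [0.46 0.09 0.  ] 0.0136
37 36.8 [-0.2  4.4  0.2] [0.71 0.02 0.03] 0.0133
50 49.9 [-0.   5.3 -0.1] [ 0.79  0.02 -0.04] 0.0134
63 62.9 [ 1.2  5.1 -0.9] [ 0.83 -0.06 -0.03] 0.0133
75 74.9 [ 1.7  4.8 -1.7] [ 0.88 -0.05 -0.  ] 0.0131
[ 1.79870097e+02 -1.10419590e-01  1.05627412e+02] 6.975
```

```bash
python3 - <<'E'
from h import *
import pickle
arm.move_gripper(.05)
p=arm.get_tcp_pos()
arm.move_l([p[0],p[1],.30],rate=.12)
arm.move_pose([.4765-.05,.243,.33],[180,0,180]); arm.sleep(.3)
c=cam('wrist'); t=cam('top'); print(arm.get_contact_force(),arm.get_time_s(),proj(c,[[.4765,.243,.099]]))
pickle.dump((c,t),open('c3.pkl','wb'))
u=proj(c,[[.4765,.243,.08]])[0].astype(int)
a=c['pixels'][max(0,u[1]-60):u[1]+60,u[0]-60:u[0]+60]; a=cv2.resize(a,(440,440),interpolation=cv2.INTER_CUBIC)
b=cv2.resize(t['pixels'][170:330,280:400],(330,440),interpolation=cv2.INTER_CUBIC)
cv2.imwrite('pics/w3.png',cv2.convertScaleAbs(np.hstack([a,b]),alpha=1.6))
t0=pickle.load(open('c0.pkl','rb'))['top']['pixels']
for n,s in(('other knob',np.s_[255:290,328:366]),('beaker',np.s_[195:245,125:175])):
    print(n,cv2.absdiff(t0[s],t['pixels'][s]).mean(),cv2.absdiff(t0[s],t['pixels'][s]).max())
E
```

```text
[-1.10852962  0.31128577 -0.21982544] 10.4167 [[282.45306322 237.00025474]]
other knob 2.5832080200501255 10
beaker 3.2329333333333334 7
```

View pics/w3.png

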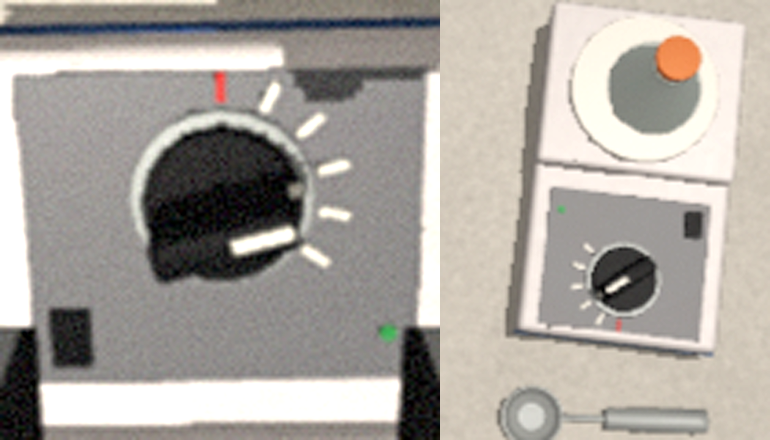

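The pointer is parallel to the third white mark (335,167), about 15° short of a right angle to the red mark. The other knob and the beaker look unchanged. Handing in.

```bash
python3 -c "
from h import *
arm.close_job()"
```

```text
the job is handed in; nothing more can be done
```

I turned the black knob of the stirrer under the foil-capped beaker 75° clockwise, let go, backed the arm off and handed the job in. It took about 10.4 s of the 35 s allowed.

- **Turned knob:** the last wrist picture shows the pointer parallel to the third white mark. I judged this by eye and did not measure the angle.
- **Other knob and beaker:** the top-camera pictures from before and after differ only at noise level in both places (10 of 255 levels at most).
- **Forces:** the wrist force readings stayed at about 5 N or less while turning. After release they were about 1 N, with the gripper clear of everything.

No check failed or disagreed. One mask for the pointer missed on its first try, and a lower threshold fixed it.

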